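# Sweep the tea lights off the desk riser into their box

## Task

The reading is over: clear the four battery tea lights from the desk riser by sweeping them along the board with your fingers and over its end, so that they drop into the storage box tucked underneath. Do not pick them up, carry them or flick them through the air. Leave the cup, the tape roll and the plug adapter standing where they are, and do not shift the box.

Things in the scene. Friction and masses are not known exactly. Their poses are not given: they have to be found in the camera images.
- riser: desk riser, a plain wooden board on two panel legs, fixed to the table. The board is 280 mm (riser x) by 440 mm (riser y) by 18 mm, its flat top 100 mm above the table, with no rim. Origin: on the table under the board's centre; x runs across the board, away from the robot, y along it, z up (turned up to about 7 degrees from the world axes). The ends of the board lie at riser y = +220 mm and -220 mm; the box stands at one of them, the books at the other.
- light1: a battery tea light: white plastic cup 37 mm across and 18 mm high with a pointed amber flame on top (39 mm high in all), about 20 g, standing loose and upright on the riser board and free to slide. Origin: centre of its underside, z up when upright; its turn about z has no meaning.
- light2: a battery tea light: white plastic cup 37 mm across and 18 mm high with a pointed amber flame on top (39 mm high in all), about 20 g, standing loose and upright on the riser board and free to slide. Origin: centre of its underside, z up when upright; its turn about z has no meaning.
- light3: a battery tea light: white plastic cup 37 mm across and 18 mm high with a pointed amber flame on top (39 mm high in all), about 20 g, standing loose and upright on the riser board and free to slide. Origin: centre of its underside, z up when upright; its turn about z has no meaning.
- light4: a battery tea light: white plastic cup 37 mm across and 18 mm high with a pointed amber flame on top (39 mm high in all), about 20 g, standing loose and upright on the riser board and free to slide. Origin: centre of its underside, z up when upright; its turn about z has no meaning.
- bin: open grey plastic storage box, loose, 0.9 kg, 300 mm (its x, across the board's whole width) by 190 mm (its y) by 68 mm high, walls and floor 4 mm. It stands on the table at one end of the riser, square to it and tucked about 25 to 30 mm under the overhanging end of the board, so that whatever slides off that end drops into it. Origin: centre of its underside, z up. Which end it stands at varies.
- books: stack of three paperbacks, 72 mm high, about 210 mm by 140 mm, fixed on the table close to the other end of the riser. Origin: centre of its underside.
- cup: blue ceramic espresso cup without handle, 66 mm across and 50 mm high, loose, on the middle line of the riser board. Origin: centre of its underside. To be left alone.
- tape: roll of black tape on a cardboard core, lying flat, 84 mm across, 48 mm high, loose, on the middle line of the riser board. Origin: centre of its underside. To be left alone.
- plug: white plug adapter, a 50 mm by 50 mm block 40 mm high with two steel pins that stick out 19 mm towards its +y, loose, on the middle line of the riser board. Origin: centre of its underside. To be left alone. Cup, tape roll and plug adapter stand in a row along the middle of the board in varying order; the tea lights stand two on either side of that row.

How it is judged (in metres and radians):
At the end, for the whole second after the job is handed in: All four tea lights lie at rest inside the storage box, below its rim; the cup, the tape roll and the plug adapter stand upright within 20 mm of where they were; the box stands flat within 30 mm of where it was (x of light1 in the frame of bin between -0.147 and 0.147 m and y of light1 in the frame of bin between -0.092 and 0.092 m and z of light1 in the frame of bin between 0 and 0.066 m and linear speed of each of light1, light2, light3, light4 below 0.05 m/s and x of light2 in the frame of bin between -0.147 and 0.147 m and y of light2 in the frame of bin between -0.092 and 0.092 m and z of light2 in the frame of bin between 0 and 0.066 m and x of light3 in the frame of bin between -0.147 and 0.147 m and y of light3 in the frame of bin between -0.092 and 0.092 m and z of light3 in the frame of bin between 0 and 0.066 m and x of light4 in the frame of bin between -0.147 and 0.147 m and y of light4 in the frame of bin between -0.092 and 0.092 m and z of light4 in the frame of bin between 0 and 0.066 m and distance of each of cup, tape, plug from where it was at the start of the episode below 0.02 m and angle between each of cup, tape, plug's own z axis and vertical below 0.2 rad and distance of bin from where it was at the start of the episode below 0.03 m and angle between bin's own z axis and vertical below 0.1 rad); the robot touches nothing.
It fails at once if a tea light is lifted off the riser board (more than 20 mm above it) (height (world z) of any of light1, light2, light3, light4 above 0.12 m).
It fails at once if a tea light is carried or flung through the air past the end of the board instead of dropping over it (centre 45 mm or more past the end and still at board height) ((height (world z) of light1 above 0.095 m and (y of light1 in the frame of riser above 0.265 m or y of light1 in the frame of riser below -0.265 m)) or (height (world z) of light2 above 0.095 m and (y of light2 in the frame of riser above 0.265 m or y of light2 in the frame of riser below -0.265 m)) or (height (world z) of light3 above 0.095 m and (y of light3 in the frame of riser above 0.265 m or y of light3 in the frame of riser below -0.265 m)) or (height (world z) of light4 above 0.095 m and (y of light4 in the frame of riser above 0.265 m or y of light4 in the frame of riser below -0.265 m))).
It fails at once if the cup, the tape roll or the plug adapter is shifted by more than 20 mm or tipped (distance of any of cup, tape, plug from where it was at the start of the episode above 0.02 m or angle between any of cup, tape, plug's own z axis and vertical above 0.2 rad).
It fails at once if the storage box is shifted by more than 30 mm or tipped (distance of bin from where it was at the start of the episode above 0.03 m or angle between bin's own z axis and vertical above 0.1 rad).
It also fails if it takes over 64 s, if anything falls off the work surface, if the arm or the gripper's body presses on something with over 40 N, if the wrist force passes 120 N, or if a joint passes its speed limit or range.

## Robot

A 6-joint arm with a two-finger parallel gripper is mounted at the origin on the work surface. World frame = base frame: x ahead of the robot, y to its left, z up, the work surface at z = 0. Lengths are in mm, angles in rad, forces in N, time in s.
With the tool pointing down it reaches from about 350 to 800 mm from the base axis. Payload 7.3 kg.
Tool frame: the origin (TCP) lies midway between the tips of the shut fingers; the grasp point (between the pads) lies 19 mm behind it; z points along the fingers, x is the direction in which the jaws open and shut, and the axes are right-handed (so a half turn about z gives the same grasp; the last joint's range is limited). The gripper opens to 85 mm and grips with 20 to 120 N. Pads are 22 mm wide; open, the fingers measure 114 mm over their backs; the gripper's body (76 mm by 85 mm) begins 54 mm behind the grasp point. The pads swing forward as they close: fully open they stand 13 mm farther back than shut.
Start: joints at [1.199, 0.342, 1.524, -0, 1.275, -0.146], TCP at [117.523, 511.696, 231.322] pointing down, gripper open.
Joint ranges: [-2.53, 2.53], [-0.77, 2.02], [0.04, 2.7], [-1, 4.14], [0.28, 2.66], [-3.11, 3.11]. Speed limits (rad/s): [2.57, 2.57, 3.14, 3.14, 3.14, 3.14].

## Interface

Orientations are given as a unit quaternion [x, y, z, w].
In Python, from bench import status, get_image, camera_params, manip gives the robot as it stands.
- The arm moves only by the shell command python3 -m crank 'ROWS'. ROWS is JSON, a list of rows, each an object of numbers: "tx", "ty", "tz": the shift along the tool's x, y, z in m; "rx", "ry", "rz": the turn, a rotation vector about the tool's x, y, z in rad; "fingers": the closure in counts, from 0 (fully open) to 255 (shut). In form: [{"tx": .., "ty": .., "tz": .., "rx": .., "ry": .., "rz": .., "fingers": ..}, ...]. A call has 1 to 5 rows; each row is the pose to reach, as a shift and turn from the pose commanded when the call began, along the tool's axes at that moment; what a row does not reach only later rows make up. A row lasts 1/8 s, in which the tool goes at most 62.5 mm and 10.7 degrees, less where a joint would pass 70% of its speed; a pose out of reach is approached as far as the arm can. A call with a gripper value outside its range is refused whole. The fingers move at their own pace and stop on an object; the grip force is fixed at half the most. Time passes only in rows, so rows that repeat a pose let the fingers close. It gives the time, the measured TCP pose, the force and the opening at its end, in the units of the state.
- status.sense(): the state, without advancing time (a new reading comes with each control period).
- get_image(name): name is "side" or "top" or "wrist"; returns the picture (384x512x3 uint8, red, green, blue); there is no depth.
- camera_params(name): a dict with "fx", "fy", "cx", "cy" (pixels), "R" (3x3) and "t" (3): a world point X has camera coordinates R X + t. Camera axes: x right, y down, z forward; pixel columns grow to the right and rows downward; lengths in mm; the calibration is good to about 2 mm. The wrist camera is an equidistant fisheye: a pixel r from the principal point sees the ray r / f radians off the axis. A picture is of the moment at which its call begins: read the wrist's pose just before it. camera_params takes no time and is no camera call; for the wrist camera it gives the pose at the moment of the call.
- manip.close_job(): hands the job in, once; it reports no verdict.
The state is a dict: "clock": time; "q": joint angles; "qd": joint speeds; "effort": joint torques, N m; "position": TCP position; "orientation": TCP orientation; "force": force on the tool from outside, world axes, zero at the start; "torque": the same for the moment, N m; "gripper_width": finger opening in mm.
Only numpy, scipy, OpenCV 4.12 (cv2) and the standard library are available. Lean on these libraries where they do the work, as an engineer would, in place of code of your own. Each camera call takes 0.05 s, during which the arm holds its last target.

## Working session

There is one attempt and no reset: what is moved stays moved. The work goes in short steps, Python scripts to look and compute and a shell command to move; the robot and the scene stay as the last step left them, time stands still between calls to the robot, and variables do not carry over. Pictures are saved under pics/ and viewed, and the job is handed in when it is done.

```bash
ls; mkdir -p pics
python3 - <<'E'
from bench import status,get_image,camera_params
import cv2,json
print(status.sense())
for n in("side","top"):
    im=get_image(n);cv2.imwrite(f"pics/{n}0.png",im[:,:,::-1]);p=camera_params(n)
    print(n,p)
E
```

```text
pics
{'clock': 0.0, 'q': array([ 1.19902081e+00,  3.42701421e-01,  1.52504254e+00, -3.86602215e-05,
        1.27539386e+00, -1.45985420e-01]), 'qd': array([ 0.00033168,  0.00016051, -0.00206948, -0.00022559,  0.00069613,
       -0.00016534]), 'effort': array([ 1.63484667e-03, -4.33679903e+01, -2.46021348e+01,  2.56192618e-05,
        7.72065920e-03, -3.75067955e-06]), 'position': array([117.36585938, 511.28956787, 230.62810911]), 'orientation': array([ 7.82261065e-01,  6.22950261e-01, -6.58656895e-04,  4.04228272e-04]), 'force': array([ 0.45649094, -0.24786698,  0.18845216]), 'torque': array([-0.0288678 , -0.00406417,  0.01594492]), 'gripper_width': 85.35710170157951}
side {'fx': 449.20389758392446, 'fy': 449.20389758392446, 'cx': 251.71980992261769, 'cy': 189.54245486150003, 'R': array([[ 0.78461407, -0.61969853, -0.0188281 ],
       [-0.34589177, -0.41233424, -0.84281633],
       [ 0.51452857,  0.66779803, -0.53787187]]), 't': array([-442.35767563,  257.3832681 ,  763.7292775 ])}
top {'fx': 458.2330898633516, 'fy': 458.2330898633516, 'cx': 257.21313933732574, 'cy': 197.6485723565865, 'R': array([[ 0.01049269, -0.99994034, -0.00303522],
       [-0.98131961, -0.00971408, -0.19213916],
       [ 0.19209822,  0.00499458, -0.981363  ]]), 't': array([ -10.78617026,  577.25847435, 1167.11507339])}
```

View pics/top0.png

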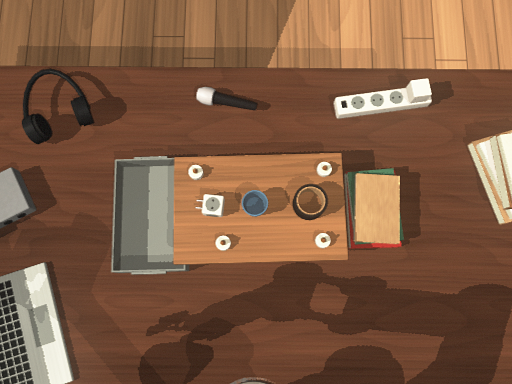

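View pics/side0.png

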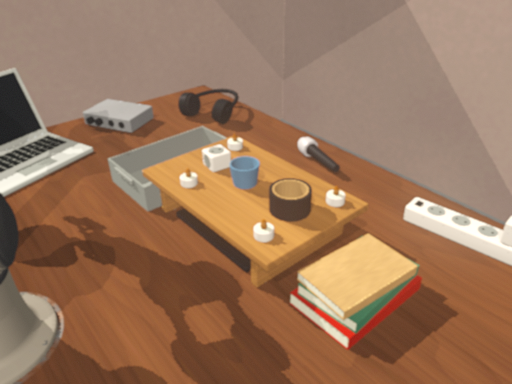

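The top view shows the box at the left (+y) end. The lights are at px (195,171), (324,168), (223,242) and (322,240). The plug is at (212,204), the cup at (255,203), the tape roll at (310,202) and the books on the right. Next I measure these.

```bash
cat > h.py <<'E'
import numpy as np,cv2
from bench import status,get_image,camera_params
def ray(n,uv,z,p=None):
    p=p or camera_params(n);R=p['R'];t=p['t']
    d=R.T@np.array([(uv[0]-p['cx'])/p['fx'],(uv[1]-p['cy'])/p['fy'],1]);c=-R.T@t
    return c+d*(z-c[2])/d[2]
def proj(n,X):
    p=camera_params(n);c=p['R']@np.array(X,float)+p['t'];return np.array([p['fx']*c[0]/c[2]+p['cx'],p['fy']*c[1]/c[2]+p['cy']])
E
python3 - <<'E'
from h import *
im=cv2.imread('pics/top0.png')
c=im[140:285,100:360];cv2.imwrite('pics/topc.png',cv2.resize(c,None,fx=3,fy=3,interpolation=cv2.INTER_CUBIC))
hsv=cv2.cvtColor(im,cv2.COLOR_BGR2HSV)
m=((hsv[...,2]>120)&(hsv[...,1]<60)).astype(np.uint8)
n,l,s,ce=cv2.connectedComponentsWithStats(m)
for i in range(1,n):
    if s[i,4]>30 and 170<ce[i][0]<350 and 145<ce[i][1]<270: print(s[i],ce[i].round(1),ray('top',ce[i],118).round(1))
# board mask
m=((hsv[...,0]>5)&(hsv[...,0]<18)&(hsv[...,2]>120)&(hsv[...,1]>90)).astype(np.uint8)
m[:145]=0;m[285:]=0;m[:,:150]=0;m[:,349:]=0
m=cv2.morphologyEx(m,cv2.MORPH_OPEN,np.ones((5,5)))
cs,_=cv2.findContours(m,cv2.RETR_EXTERNAL,cv2.CHAIN_APPROX_NONE);k=max(cs,key=cv2.contourArea)
pts=np.array([ray('top',q[0],100)[:2] for q in k],np.float32)
r=cv2.minAreaRect(pts);print(r);print(cv2.boxPoints(r))
E
```

```text
[317 162  15  15 145] [323.7 168.9] [ 641.9 -174.7  118. ]
[188 165  15  15 152] [195.4 172. ] [630.5 153.7 118. ]
[195 194  29  23 432] [212.1 204.8] [545.7 108.5 118. ]
[315 233  16  15 151] [322.3 240.2] [ 459.1 -168.   118. ]
[216 236  15  15 147] [222.8 242.7] [450.4  79.1 118. ]
((543.5139770507812, -9.754989624023438), (280.2516174316406, 437.8865966796875), 2.1355648040771484)
[[ 395.32678  203.81459]
 [ 411.64417 -233.76787]
 [ 691.7012  -223.32457]
 [ 675.3838   214.25789]]
```

View pics/topc.png

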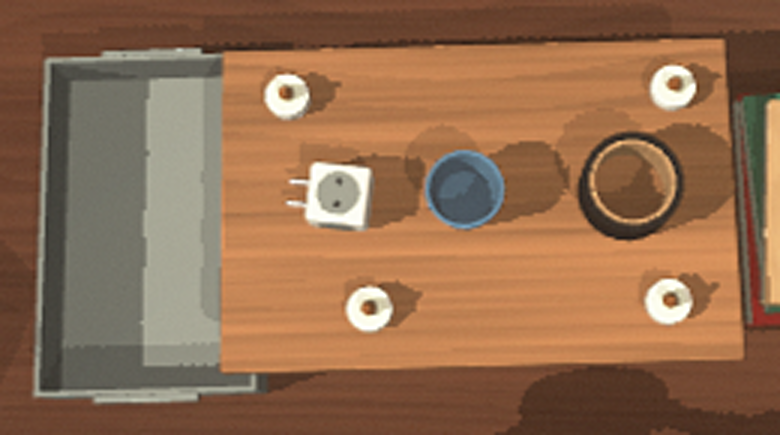

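```bash
cat >> h.py <<'E'
from scipy.spatial.transform import Rotation as Ro
YAW=np.deg2rad(2.136);C=np.array([543.5,-9.8])
def w2r(p): 
    c,s=np.cos(YAW),np.sin(YAW);d=np.array(p[:2])-C;return np.array([c*d[0]+s*d[1],-s*d[0]+c*d[1]])
def r2w(p):
    c,s=np.cos(YAW),np.sin(YAW);return C+np.array([c*p[0]-s*p[1],s*p[0]+c*p[1]])
def tool(target_xyz,pos=None,q=None):
    st=status.sense();pos=st['position'] if pos is None else pos;q=st['orientation'] if q is None else q
    return Ro.from_quat(q).inv().apply(np.array(target_xyz)-pos)
E
python3 - <<'E'
from h import *
for n,p in dict(A=(630.5,153.7),B=(641.9,-174.7),C=(450.4,79.1),D=(459.1,-168),plug=ray('top',(212,204),135),cup=ray('top',(255,203),150),tape=ray('top',(310,202),148)).items(): print(n,w2r(p).round(1))
st=status.sense();print(Ro.from_quat(st['orientation']).as_matrix().round(4))
a=w2r((630.5,153.7))
T=[*r2w((a[0],a[1]-45)),180]
P=np.array([117.523,511.696,231.322])
q=st['orientation'];print(T,tool(T,P))
Rt=np.array([[np.cos(YAW),np.sin(YAW),0],[np.sin(YAW),-np.cos(YAW),0],[0,0,-1]]).T.T
Rt=np.stack([[np.cos(YAW),np.sin(YAW),0],[np.sin(YAW),-np.cos(YAW),0],[0,0,-1]],1)
print((Ro.from_quat(q).inv()*Ro.from_matrix(Rt)).as_rotvec())
E
```

```text
A [ 93.  160.1]
B [  92.2 -168.5]
C [-89.7  92.3]
D [ -90.2 -154.9]
plug [  5.5 116.7]
cup [2.4 9.6]
tape [   1.5 -125.6]
[[ 2.239e-01  9.746e-01 -5.000e-04]
 [ 9.746e-01 -2.239e-01 -1.300e-03]
 [-1.400e-03 -2.000e-04 -1.000e+00]]
[np.float64(632.1772219091067), np.float64(108.73126723302498), 180] [-277.41294229  591.8323436    51.5754611 ]
[7.19550052e-04 1.33805927e-03 1.30767035e+00]
```

```bash
python3 -m crank '[{"tx":-0.025,"ty":0.053,"tz":0,"rz":0.18,"fingers":189},{"tx":-0.05,"ty":0.106,"tz":0,"rz":0.36,"fingers":189},{"tx":-0.075,"ty":0.159,"tz":0,"rz":0.54,"fingers":189},{"tx":-0.1,"ty":0.212,"tz":0,"rz":0.72,"fingers":189},{"tx":-0.125,"ty":0.265,"tz":0,"rz":0.9,"fingers":189}]'
python3 - <<'E'
from h import *
st=status.sense();q=st['orientation']
a=(93.,160.1-47);T=[*r2w(a),180]
print(tool(T))
Rt=np.stack([[np.cos(YAW),np.sin(YAW),0],[np.sin(YAW),-np.cos(YAW),0],[0,0,-1]],1)
print((Ro.from_quat(q).inv()*Ro.from_matrix(Rt)).as_rotvec())
E
```

```text
[-279.01968822  592.38955273   50.9442823 ]
[7.19550052e-04 1.33805927e-03 1.30767035e+00]$[0]: bad value
```

```bash
python3 -m crank '[{"tx":-0.025,"ty":0.053,"tz":0.0,"rx":0.0,"ry":0.0,"rz":0.18,"fingers":189},{"tx":-0.05,"ty":0.106,"tz":0.0,"rx":0.0,"ry":0.0,"rz":0.36,"fingers":189},{"tx":-0.075,"ty":0.159,"tz":0.0,"rx":0.0,"ry":0.0,"rz":0.54,"fingers":189},{"tx":-0.1,"ty":0.212,"tz":0.0,"rx":0.0,"ry":0.0,"rz":0.72,"fingers":189},{"tx":-0.125,"ty":0.265,"tz":0.0,"rx":0.0,"ry":0.0,"rz":0.9,"fingers":189}]'
cat > n.py <<'E'
import sys
from h import *
st=status.sense();q=st['orientation']
a=(float(sys.argv[1]),float(sys.argv[2]));T=[*r2w(a),float(sys.argv[3])]
Rt=np.stack([[np.cos(YAW),np.sin(YAW),0],[np.sin(YAW),-np.cos(YAW),0],[0,0,-1]],1)
print('shift',tool(T).round(1),'rot',(Ro.from_quat(q).inv()*Ro.from_matrix(Rt)).as_rotvec().round(3))
print('riser',w2r(st['position']).round(1),st['position'][2].round(1),'t',st['clock'],'w',st['gripper_width'],'F',st['force'].round(1))
E
python3 n.py 93 113 180
```

```text
clock: 0.72
position: [348.9, 329.1, 231.1]
orientation: [0.976, 0.218, -0.0, -0.0]
force: [1.3, 1.5, 1.1]
gripper_width: 22.1
shift [161.8 321.9  51.1] rot [-0.     0.     0.402]
riser [-181.8  345.9] 231.1 t 0.725 w 22.084025752011406 F [1.3 1.5 1.1]
```

```bash
python3 -m crank '[{"tx":0.027,"ty":0.054,"tz":0.0,"rx":0.0,"ry":0.0,"rz":0.1,"fingers":189},{"tx":0.054,"ty":0.108,"tz":0.0,"rx":0.0,"ry":0.0,"rz":0.2,"fingers":189},{"tx":0.081,"ty":0.162,"tz":0.0,"rx":0.0,"ry":0.0,"rz":0.3,"fingers":189},{"tx":0.108,"ty":0.215,"tz":0.01,"rx":0.0,"ry":0.0,"rz":0.402,"fingers":189},{"tx":0.135,"ty":0.268,"tz":0.03,"rx":0.0,"ry":0.0,"rz":0.402,"fingers":189}]'
python3 n.py 93 113 180
```

```text
clock: 1.35
position: [586.6, 145.5, 201.5]
orientation: [1.0, 0.021, 0.001, -0.0]
force: [-0.2, 0.2, -0.1]
gripper_width: 21.8
shift [43.9 40.8 21.5] rot [-0.    -0.002  0.004]
riser [ 48.9 153.6] 201.5 t 1.35 w 21.835062097171445 F [-0.2  0.2 -0.1]
```

```bash
python3 -m crank '[{"tx":0.044,"ty":0.041,"tz":0.0,"rx":0.0,"ry":0.0,"rz":0.004,"fingers":189},{"tx":0.044,"ty":0.041,"tz":0.0,"rx":0.0,"ry":0.0,"rz":0.004,"fingers":189},{"tx":0.044,"ty":0.041,"tz":0.05,"rx":0.0,"ry":0.0,"rz":0.004,"fingers":189},{"tx":0.044,"ty":0.041,"tz":0.085,"rx":0.0,"ry":0.0,"rz":0.004,"fingers":189},{"tx":0.044,"ty":0.041,"tz":0.095,"rx":0.0,"ry":0.0,"rz":0.004,"fingers":189}]'
python3 n.py 93 205 105
cat > pic.py <<'E'
import sys
from h import *
a=get_image('top')[130:290,90:370];b=get_image('side')[90:300,90:420]
n=sys.argv[1]
a=cv2.resize(a,(800,457)) if 0 else cv2.resize(a,(525,300),interpolation=cv2.INTER_CUBIC)
b=cv2.resize(b,(471,300),interpolation=cv2.INTER_CUBIC)
b=cv2.copyMakeBorder(b,0,0,0,54,cv2.BORDER_CONSTANT)
cv2.imwrite(f'pics/{n}.png',np.vstack([a,b])[:,:,::-1])
E
python3 pic.py p1
```

```text
clock: 1.98
position: [628.5, 108.4, 103.9]
orientation: [1.0, 0.02, -0.003, -0.0]
force: [-0.3, 0.3, 0.6]
gripper_width: 21.8
shift [  3.8 -90.1  -1.1] rot [-0.     0.005  0.002]
riser [ 89.4 114.9] 103.9 t 1.975 w 21.750715336087303 F [-0.3  0.3  0.6]
```

View pics/p1.png

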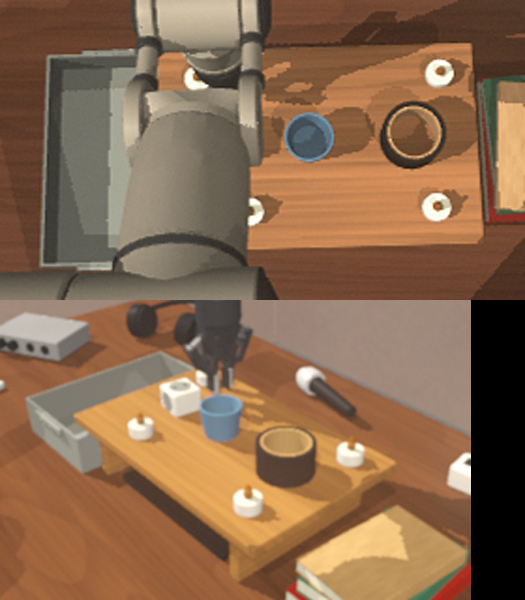

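```bash
python3 -m crank '[{"tx":0.002,"ty":-0.014,"tz":0.0,"rx":0.0,"ry":0.0,"rz":0.0,"fingers":189},{"tx":0.002,"ty":-0.028,"tz":0.0,"rx":0.0,"ry":0.0,"rz":0.0,"fingers":189},{"tx":0.002,"ty":-0.042,"tz":0.0,"rx":0.0,"ry":0.0,"rz":0.0,"fingers":189},{"tx":0.002,"ty":-0.054,"tz":0.0,"rx":0.0,"ry":0.0,"rz":0.0,"fingers":189},{"tx":0.002,"ty":-0.066,"tz":0.0,"rx":0.0,"ry":0.0,"rz":0.0,"fingers":189}]'
python3 n.py 93 215 105;python3 pic.py p2
```

```text
clock: 2.7
position: [629.9, 174.9, 106.5]
orientation: [1.0, 0.02, 0.0, -0.0]
force: [-0.5, 0.8, 0.5]
gripper_width: 22.1
shift [ -0.2 -33.7   1.5] rot [-0.    -0.     0.002]
riser [ 93.2 181.3] 106.5 t 2.7 w 22.083077672768656 F [-0.5  0.8  0.5]
```

View pics/p2.png

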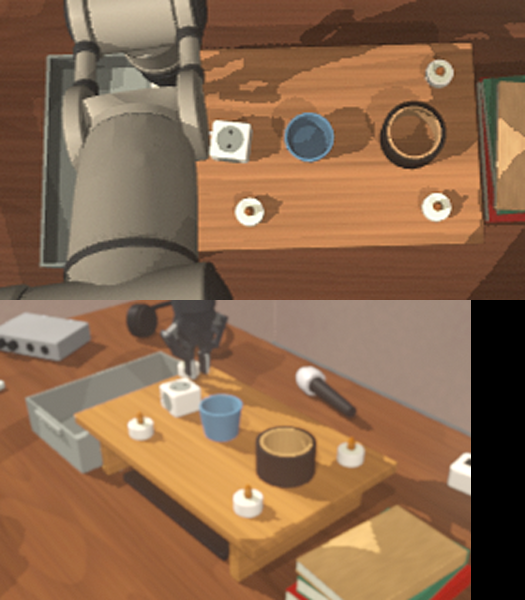

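```bash
python3 -m crank '[{"tx":0.0,"ty":-0.008,"tz":0.001,"rx":0.0,"ry":0.0,"rz":0.0,"fingers":189},{"tx":0.0,"ty":-0.016,"tz":0.001,"rx":0.0,"ry":0.0,"rz":0.0,"fingers":189},{"tx":0.0,"ty":-0.024,"tz":0.001,"rx":0.0,"ry":0.0,"rz":0.0,"fingers":189},{"tx":0.0,"ty":-0.032,"tz":0.001,"rx":0.0,"ry":0.0,"rz":0.0,"fingers":189},{"tx":0.0,"ty":-0.040,"tz":0.001,"rx":0.0,"ry":0.0,"rz":0.0,"fingers":189}]'
python3 n.py -89.7 45 160;python3 pic.py p3
```

```text
clock: 3.42
position: [628.4, 214.4, 105.4]
orientation: [1.0, 0.02, -0.0, -0.0]
force: [0.6, 0.4, 0.5]
gripper_width: 22.1
shift [-183.2  175.6  -54.6] rot [-0.     0.     0.002]
riser [ 93.2 220.9] 105.4 t 3.425 w 22.111537063621228 F [0.6 0.4 0.5]
```

View pics/p3.png

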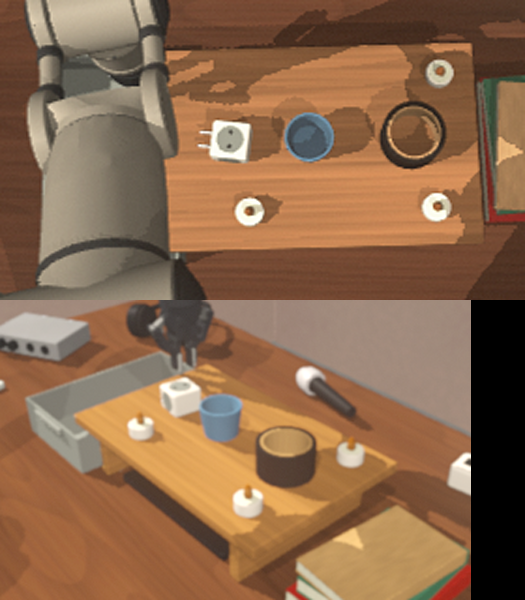

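```bash
python3 -m crank '[{"tx":0.0,"ty":0.0,"tz":-0.05,"rx":0.0,"ry":0.0,"rz":0.0,"fingers":189},{"tx":-0.02,"ty":0.02,"tz":-0.09,"rx":0.0,"ry":0.0,"rz":0.0,"fingers":189},{"tx":-0.063,"ty":0.06,"tz":-0.09,"rx":0.0,"ry":0.0,"rz":0.0,"fingers":189},{"tx":-0.107,"ty":0.102,"tz":-0.09,"rx":0.0,"ry":0.0,"rz":0.0,"fingers":189},{"tx":-0.15,"ty":0.144,"tz":-0.09,"rx":0.0,"ry":0.0,"rz":0.0,"fingers":189}]'
python3 n.py -89.7 45 105;python3 pic.py p4
```

```text
clock: 4.15
position: [482.7, 62.8, 195.6]
orientation: [1.0, 0.02, 0.0, 0.0]
force: [1.0, -0.9, 0.3]
gripper_width: 22.0
shift [-31.8  29.7  90.6] rot [ 0.    -0.001  0.002]
riser [-58.   74.8] 195.6 t 4.15 w 22.02385397442379 F [ 1.  -0.9  0.3]
```

View pics/p4.png

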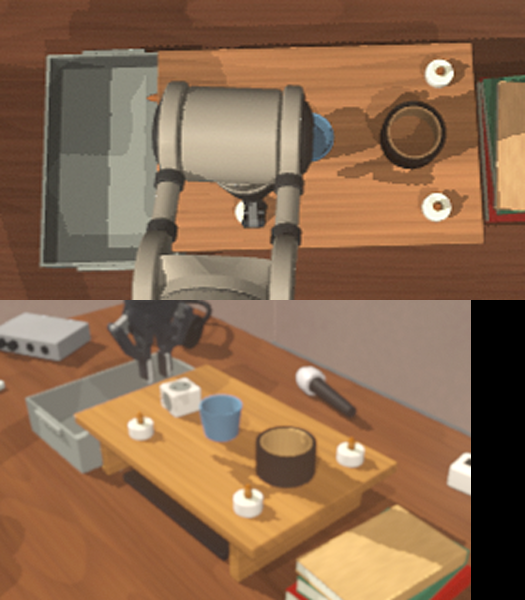

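Run:
```python
from h import *
a=get_image('top')[140:220,100:230];w=get_image('wrist')
cv2.imwrite('pics/w4.png',np.vstack([cv2.resize(a,(512,315),interpolation=cv2.INTER_CUBIC)[:215],w])[:,:,::-1])
```

```text
(no output)
```

View pics/w4.png

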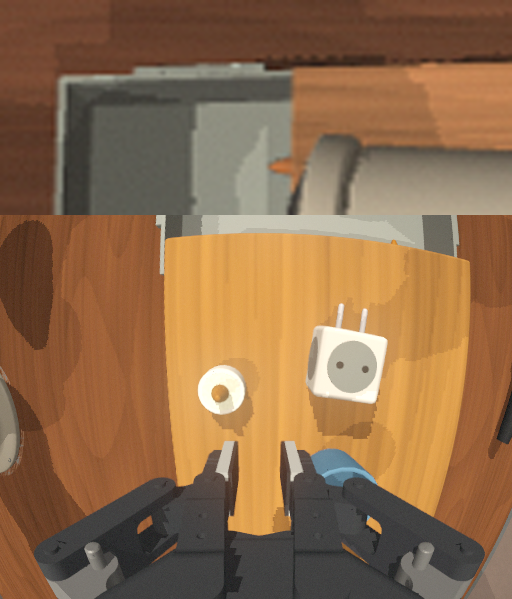

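The amber flame tip sticks out past the board end, at px (280,168) in the upper crop. So light A is in the box, lying partly under the overhang. Light C is next.

```bash
python3 -m crank '[{"tx":-0.032,"ty":0.03,"tz":0.0,"rx":0.0,"ry":0.0,"rz":0.0,"fingers":189},{"tx":-0.032,"ty":0.03,"tz":0.03,"rx":0.0,"ry":0.0,"rz":0.0,"fingers":189},{"tx":-0.032,"ty":0.03,"tz":0.065,"rx":0.0,"ry":0.0,"rz":0.0,"fingers":189},{"tx":-0.032,"ty":0.03,"tz":0.085,"rx":0.0,"ry":0.0,"rz":0.0,"fingers":189},{"tx":-0.032,"ty":0.03,"tz":0.09,"rx":0.0,"ry":0.0,"rz":0.0,"fingers":189}]'
python3 n.py -89.7 215 105
```

```text
clock: 4.97
position: [453.7, 33.4, 104.3]
orientation: [1.0, 0.02, -0.001, -0.0]
force: [0.1, -0.8, 0.3]
gripper_width: 22.3
shift [  -1.1 -168.4   -0.6] rot [-0.     0.002  0.003]
riser [-88.1  46.6] 104.3 t 4.975 w 22.28326455143236 F [ 0.1 -0.8  0.3]
```

```bash
python3 -m crank '[{"tx":0.0,"ty":-0.012,"tz":0.0,"rx":0.0,"ry":0.0,"rz":0.002,"fingers":189},{"tx":-0.001,"ty":-0.03,"tz":0.0,"rx":0.0,"ry":0.0,"rz":0.002,"fingers":189},{"tx":-0.001,"ty":-0.05,"tz":0.0,"rx":0.0,"ry":0.0,"rz":0.002,"fingers":189},{"tx":-0.001,"ty":-0.07,"tz":0.0,"rx":0.0,"ry":0.0,"rz":0.002,"fingers":189},{"tx":-0.001,"ty":-0.087,"tz":0.0,"rx":0.0,"ry":0.0,"rz":0.002,"fingers":189}]'
python3 -m crank '[{"tx":0.0,"ty":-0.012,"tz":0.0,"rx":0.0,"ry":0.0,"rz":0.0,"fingers":189},{"tx":0.0,"ty":-0.024,"tz":0.0,"rx":0.0,"ry":0.0,"rz":0.0,"fingers":189},{"tx":0.0,"ty":-0.034,"tz":0.0,"rx":0.0,"ry":0.0,"rz":0.0,"fingers":189},{"tx":0.0,"ty":-0.042,"tz":0.0,"rx":0.0,"ry":0.0,"rz":0.0,"fingers":189},{"tx":0.0,"ty":-0.05,"tz":0.0,"rx":0.0,"ry":0.0,"rz":0.0,"fingers":189}]'
python3 n.py -89.7 218 105;python3 pic.py p5
```

```text
clock: 5.6
position: [449.6, 121.3, 106.4]
orientation: [1.0, 0.019, 0.001, -0.0]
force: [0.7, -1.4, 0.1]
gripper_width: 21.8
clock: 6.22
position: [447.1, 170.1, 105.4]
orientation: [1.0, 0.018, -0.0, -0.0]
force: [0.2, -1.2, 1.1]
gripper_width: 22.2
shift [ -0.1 -34.7   0.4] rot [-0.     0.    -0.001]
riser [-89.6 183.3] 105.4 t 6.225 w 22.182241236336118 F [ 0.2 -1.2  1.1]
```

View pics/p5.png

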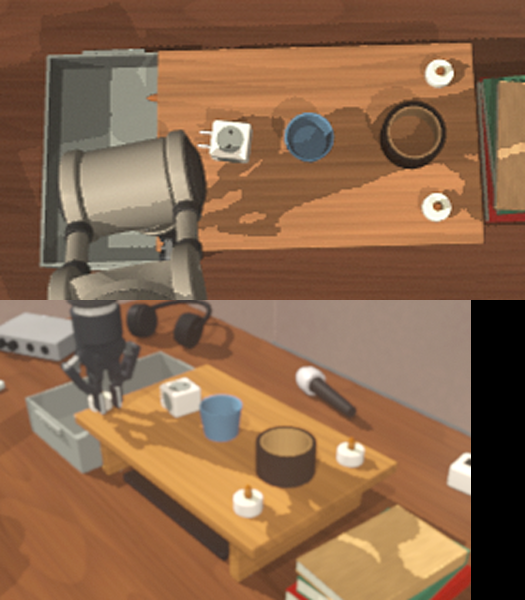

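```bash
python3 -m crank '[{"tx":0.0,"ty":-0.008,"tz":0.0,"rx":0.0,"ry":0.0,"rz":0.0,"fingers":189},{"tx":0.0,"ty":-0.016,"tz":0.0,"rx":0.0,"ry":0.0,"rz":0.0,"fingers":189},{"tx":0.0,"ty":-0.024,"tz":0.0,"rx":0.0,"ry":0.0,"rz":0.0,"fingers":189},{"tx":0.0,"ty":-0.032,"tz":0.0,"rx":0.0,"ry":0.0,"rz":0.0,"fingers":189},{"tx":0.0,"ty":-0.038,"tz":0.0,"rx":0.0,"ry":0.0,"rz":0.0,"fingers":189}]'
python3 n.py -90 -201 170;python3 pic.py p6
```

```text
clock: 6.95
position: [445.6, 208.3, 105.4]
orientation: [1.0, 0.019, -0.0, -0.0]
force: [-0.3, 0.2, 0.2]
gripper_width: 21.9
shift [-3.000e-01  4.226e+02 -6.470e+01] rot [-0.  0.  0.]
riser [-89.7 221.6] 105.4 t 6.95 w 21.89915109948818 F [-0.3  0.2  0.2]
```

View pics/p6.png

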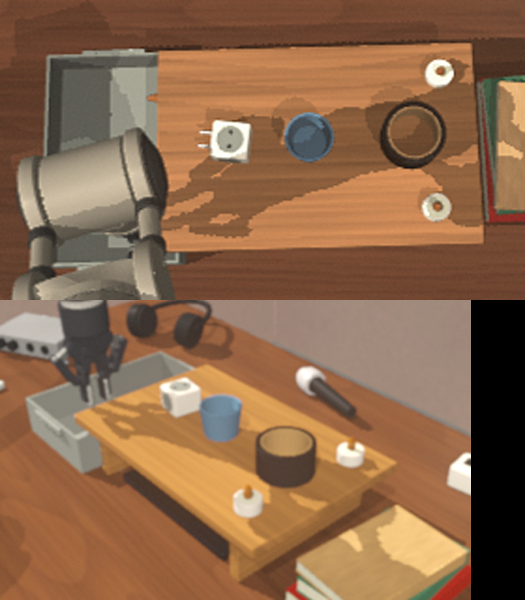

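```bash
python3 -m crank '[{"tx":0.0,"ty":0.0,"tz":-0.05,"rx":0.0,"ry":0.0,"rz":0.0,"fingers":189},{"tx":0.0,"ty":0.04,"tz":-0.075,"rx":0.0,"ry":0.0,"rz":0.0,"fingers":189},{"tx":0.0,"ty":0.09,"tz":-0.08,"rx":0.0,"ry":0.0,"rz":0.0,"fingers":189},{"tx":0.0,"ty":0.15,"tz":-0.08,"rx":0.0,"ry":0.0,"rz":0.0,"fingers":189},{"tx":0.0,"ty":0.21,"tz":-0.08,"rx":0.0,"ry":0.0,"rz":0.0,"fingers":189}]'
python3 -m crank '[{"tx":0.0,"ty":0.06,"tz":0.0,"rx":0.0,"ry":0.0,"rz":0.0,"fingers":189},{"tx":0.0,"ty":0.12,"tz":0.0,"rx":0.0,"ry":0.0,"rz":0.0,"fingers":189},{"tx":0.0,"ty":0.175,"tz":0.0,"rx":0.0,"ry":0.0,"rz":0.0,"fingers":189},{"tx":0.0,"ty":0.21,"tz":0.0,"rx":0.0,"ry":0.0,"rz":0.0,"fingers":189},{"tx":0.0,"ty":0.213,"tz":0.0,"rx":0.0,"ry":0.0,"rz":0.0,"fingers":189}]'
python3 n.py -90 -202 105;python3 pic.py p7
```

```text
clock: 7.68
position: [453.4, -3.9, 185.7]
orientation: [1.0, 0.019, 0.0, 0.0]
force: [1.8, -0.4, -0.0]
gripper_width: 22.1
clock: 8.3
position: [461.0, -217.3, 185.1]
orientation: [1.0, 0.017, -0.0, 0.0]
force: [0.7, 0.8, 0.1]
gripper_width: 22.3
shift [ 0.2 -2.3 80.1] rot [ 0.     0.    -0.004]
riser [ -90.2 -204.3] 185.1 t 8.3 w 22.333100696581646 F [0.7 0.8 0.1]
```

View pics/p7.png

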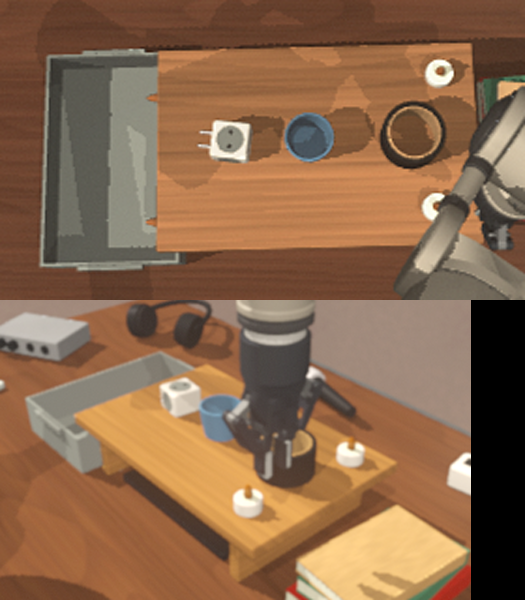

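```bash
python3 -m crank '[{"tx":0.0,"ty":-0.002,"tz":0.03,"rx":0.0,"ry":0.0,"rz":-0.004,"fingers":189},{"tx":0.0,"ty":-0.002,"tz":0.06,"rx":0.0,"ry":0.0,"rz":-0.004,"fingers":189},{"tx":0.0,"ty":-0.002,"tz":0.076,"rx":0.0,"ry":0.0,"rz":-0.004,"fingers":189},{"tx":0.0,"ty":-0.002,"tz":0.08,"rx":0.0,"ry":0.0,"rz":-0.004,"fingers":189},{"tx":0.0,"ty":-0.002,"tz":0.08,"rx":0.0,"ry":0.0,"rz":-0.004,"fingers":189}]'
python3 n.py -90 60 105;python3 pic.py p8
```

```text
clock: 9.02
position: [461.5, -212.4, 105.8]
orientation: [1.0, 0.021, 0.0, 0.0]
force: [-0.3, -0.2, -0.1]
gripper_width: 21.9
shift [   0.7 -259.4    0.7] rot [ 0.    -0.     0.005]
riser [ -89.4 -199.4] 105.8 t 9.025 w 21.89552789491163 F [-0.3 -0.2 -0.1]
```

View pics/p8.png

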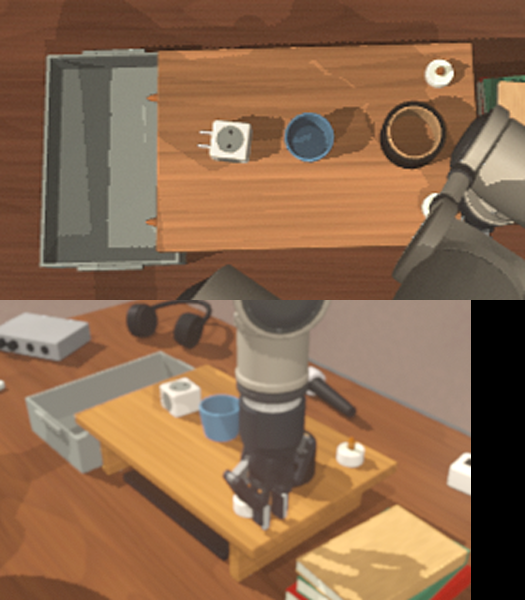

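```bash
python3 -m crank '[{"tx":0.0,"ty":-0.01,"tz":0.0,"rx":0.0,"ry":0.0,"rz":0.002,"fingers":189},{"tx":0.0,"ty":-0.022,"tz":0.0,"rx":0.0,"ry":0.0,"rz":0.002,"fingers":189},{"tx":0.0,"ty":-0.038,"tz":0.0,"rx":0.0,"ry":0.0,"rz":0.002,"fingers":189},{"tx":0.0,"ty":-0.056,"tz":0.0,"rx":0.0,"ry":0.0,"rz":0.002,"fingers":189},{"tx":0.0,"ty":-0.074,"tz":0.0,"rx":0.0,"ry":0.0,"rz":0.002,"fingers":189}]'
python3 -m crank '[{"tx":0.0,"ty":-0.018,"tz":0.0,"rx":0.0,"ry":0.0,"rz":0.0,"fingers":189},{"tx":0.0,"ty":-0.036,"tz":0.0,"rx":0.0,"ry":0.0,"rz":0.0,"fingers":189},{"tx":0.0,"ty":-0.054,"tz":0.0,"rx":0.0,"ry":0.0,"rz":0.0,"fingers":189},{"tx":0.0,"ty":-0.072,"tz":0.0,"rx":0.0,"ry":0.0,"rz":0.0,"fingers":189},{"tx":0.0,"ty":-0.09,"tz":0.0,"rx":0.0,"ry":0.0,"rz":0.0,"fingers":189}]'
python3 n.py -90 60 105;python3 pic.py p9
```

```text
clock: 9.75
position: [458.1, -137.6, 105.4]
orientation: [1.0, 0.02, 0.0, -0.0]
force: [-0.2, -0.6, 0.5]
gripper_width: 22.1
clock: 10.38
position: [454.7, -47.9, 105.3]
orientation: [1.0, 0.02, 0.0, -0.0]
force: [0.2, -0.5, -0.1]
gripper_width: 22.2
shift [  0.4 -94.8   0.4] rot [-0.    -0.     0.002]
riser [-90.2 -34.8] 105.3 t 10.375 w 22.18519004928012 F [ 0.2 -0.5 -0.1]
```

View pics/p9.png

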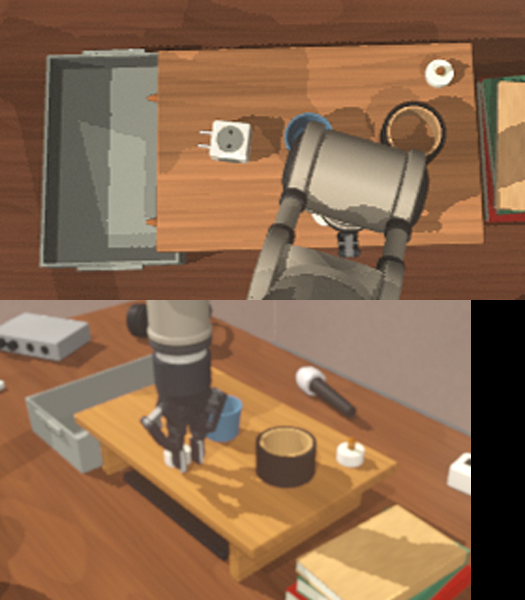

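```bash
python3 -m crank '[{"tx":0.0,"ty":-0.018,"tz":0.0,"rx":0.0,"ry":0.0,"rz":0.0,"fingers":189},{"tx":0.0,"ty":-0.037,"tz":0.0,"rx":0.0,"ry":0.0,"rz":0.0,"fingers":189},{"tx":0.0,"ty":-0.056,"tz":0.0,"rx":0.0,"ry":0.0,"rz":0.0,"fingers":189},{"tx":0.0,"ty":-0.075,"tz":0.0,"rx":0.0,"ry":0.0,"rz":0.0,"fingers":189},{"tx":0.0,"ty":-0.094,"tz":0.0,"rx":0.0,"ry":0.0,"rz":0.0,"fingers":189}]'
python3 -m crank '[{"tx":0.003,"ty":-0.016,"tz":0.0,"rx":0.0,"ry":0.0,"rz":0.0,"fingers":189},{"tx":0.007,"ty":-0.032,"tz":0.0,"rx":0.0,"ry":0.0,"rz":0.0,"fingers":189},{"tx":0.011,"ty":-0.048,"tz":0.0,"rx":0.0,"ry":0.0,"rz":0.0,"fingers":189},{"tx":0.015,"ty":-0.064,"tz":0.0,"rx":0.0,"ry":0.0,"rz":0.0,"fingers":189},{"tx":0.019,"ty":-0.08,"tz":0.0,"rx":0.0,"ry":0.0,"rz":0.0,"fingers":189}]'
python3 n.py -60 180 105;python3 pic.py p10
```

```text
clock: 11.1
position: [451.2, 45.1, 105.4]
orientation: [1.0, 0.019, 0.0, 0.0]
force: [-0.3, -0.6, 0.0]
gripper_width: 22.3
clock: 11.72
position: [467.2, 126.5, 105.4]
orientation: [1.0, 0.02, 0.0, -0.0]
force: [0.2, -0.8, -0.4]
gripper_width: 22.0
shift [ 11.2 -40.9   0.4] rot [-0.    -0.     0.002]
riser [-71.2 139.1] 105.4 t 11.725 w 22.049759680588753 F [ 0.2 -0.8 -0.4]
```

View pics/p10.png

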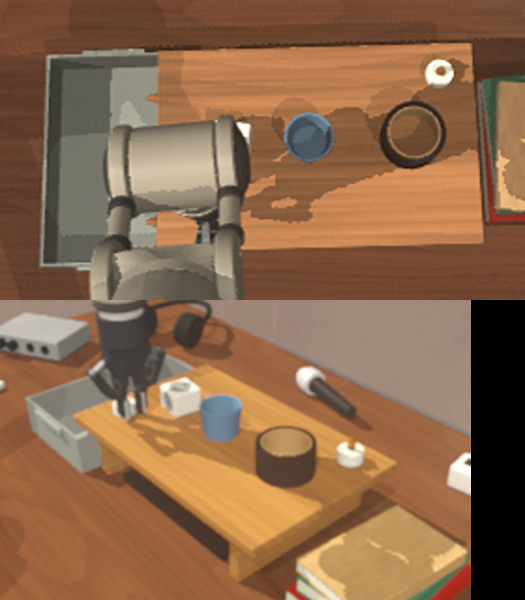

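```bash
python3 -m crank '[{"tx":0.003,"ty":-0.010,"tz":0.0,"rx":0.0,"ry":0.0,"rz":0.0,"fingers":189},{"tx":0.006,"ty":-0.02,"tz":0.0,"rx":0.0,"ry":0.0,"rz":0.0,"fingers":189},{"tx":0.009,"ty":-0.03,"tz":0.0,"rx":0.0,"ry":0.0,"rz":0.0,"fingers":189},{"tx":0.012,"ty":-0.04,"tz":0.0,"rx":0.0,"ry":0.0,"rz":0.0,"fingers":189},{"tx":0.015,"ty":-0.048,"tz":0.0,"rx":0.0,"ry":0.0,"rz":0.0,"fingers":189}]'
python3 -m crank '[{"tx":0.002,"ty":-0.007,"tz":0.0,"rx":0.0,"ry":0.0,"rz":0.0,"fingers":189},{"tx":0.004,"ty":-0.014,"tz":0.0,"rx":0.0,"ry":0.0,"rz":0.0,"fingers":189},{"tx":0.005,"ty":-0.021,"tz":0.0,"rx":0.0,"ry":0.0,"rz":0.0,"fingers":189},{"tx":0.005,"ty":-0.028,"tz":0.0,"rx":0.0,"ry":0.0,"rz":0.0,"fingers":189},{"tx":0.005,"ty":-0.035,"tz":0.0,"rx":0.0,"ry":0.0,"rz":0.0,"fingers":189}]'
python3 n.py 92 -212 185;python3 pic.py p11
```

```text
clock: 12.45
position: [480.2, 174.7, 105.4]
orientation: [1.0, 0.02, 0.0, -0.0]
force: [0.0, -0.2, 0.4]
gripper_width: 22.3
clock: 13.08
position: [483.6, 209.6, 105.4]
orientation: [1.0, 0.02, -0.0, -0.0]
force: [0.3, 0.1, 0.0]
gripper_width: 22.0
shift [142.9 433.8 -79.7] rot [-0.     0.     0.002]
riser [-51.7 221.5] 105.4 t 13.075 w 22.046620232776554 F [0.3 0.1 0. ]
```

View pics/p11.png

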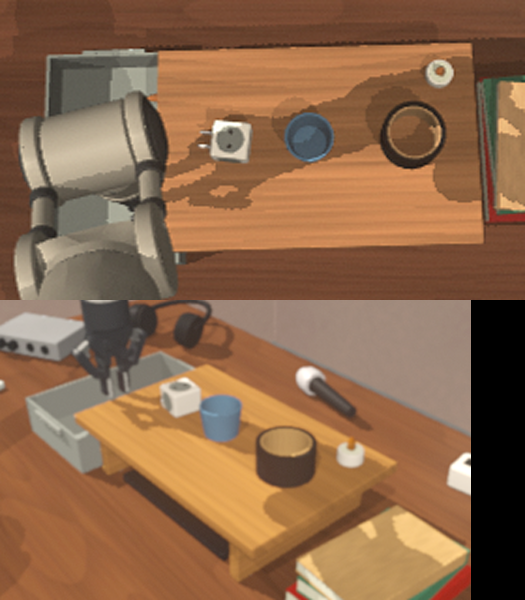

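```bash
python3 -m crank '[{"tx":0.0,"ty":0.0,"tz":-0.055,"rx":0.0,"ry":0.0,"rz":0.0,"fingers":189},{"tx":0.0,"ty":0.02,"tz":-0.09,"rx":0.0,"ry":0.0,"rz":0.0,"fingers":189},{"tx":0.02,"ty":0.075,"tz":-0.095,"rx":0.0,"ry":0.0,"rz":0.0,"fingers":189},{"tx":0.04,"ty":0.13,"tz":-0.095,"rx":0.0,"ry":0.0,"rz":0.0,"fingers":189},{"tx":0.06,"ty":0.185,"tz":-0.095,"rx":0.0,"ry":0.0,"rz":0.0,"fingers":189}]'
python3 -m crank '[{"tx":0.02,"ty":0.057,"tz":0.0,"rx":0.0,"ry":0.0,"rz":0.0,"fingers":189},{"tx":0.04,"ty":0.114,"tz":0.0,"rx":0.0,"ry":0.0,"rz":0.0,"fingers":189},{"tx":0.06,"ty":0.171,"tz":0.0,"rx":0.0,"ry":0.0,"rz":0.0,"fingers":189},{"tx":0.075,"ty":0.22,"tz":0.0,"rx":0.0,"ry":0.0,"rz":0.0,"fingers":189},{"tx":0.083,"ty":0.249,"tz":0.0,"rx":0.0,"ry":0.0,"rz":0.0,"fingers":189}]'
python3 n.py 92 -213 105;python3 pic.py p12
```

```text
clock: 13.8
position: [551.3, 24.9, 200.8]
orientation: [1.0, 0.02, 0.0, 0.0]
force: [0.9, 0.1, -0.6]
gripper_width: 22.4
clock: 14.42
position: [643.5, -221.9, 199.7]
orientation: [1.0, 0.018, -0.0, 0.0]
force: [-0.1, 1.3, -0.4]
gripper_width: 21.9
shift [ 0.  -2.7 94.7] rot [ 0.     0.001 -0.001]
riser [  92.  -215.7] 199.7 t 14.425 w 21.9473328657887 F [-0.1  1.3 -0.4]
```

View pics/p12.png

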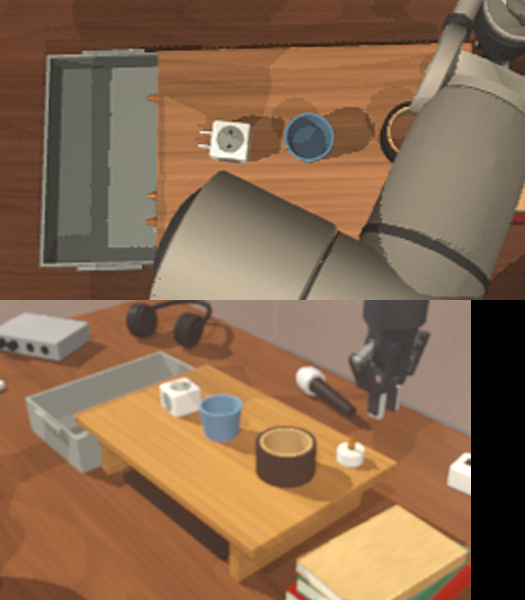

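```bash
python3 -m crank '[{"tx":0.0,"ty":-0.001,"tz":0.03,"rx":0.0,"ry":0.0,"rz":0.0,"fingers":189},{"tx":0.0,"ty":-0.001,"tz":0.065,"rx":0.0,"ry":0.0,"rz":0.0,"fingers":189},{"tx":0.0,"ty":-0.001,"tz":0.088,"rx":0.0,"ry":0.0,"rz":0.0,"fingers":189},{"tx":0.0,"ty":-0.001,"tz":0.095,"rx":0.0,"ry":0.0,"rz":0.0,"fingers":189},{"tx":0.0,"ty":-0.001,"tz":0.095,"rx":0.0,"ry":0.0,"rz":0.0,"fingers":189}]'
python3 n.py 92 60 105;python3 pic.py p13
```

```text
clock: 15.15
position: [643.5, -217.4, 105.7]
orientation: [1.0, 0.02, 0.0, -0.0]
force: [-0.8, -0.1, 0.7]
gripper_width: 22.1
shift [   0.4 -271.2    0.7] rot [-0.    -0.     0.002]
riser [  92.2 -211.2] 105.7 t 15.15 w 22.134449553548503 F [-0.8 -0.1  0.7]
```

View pics/p13.png

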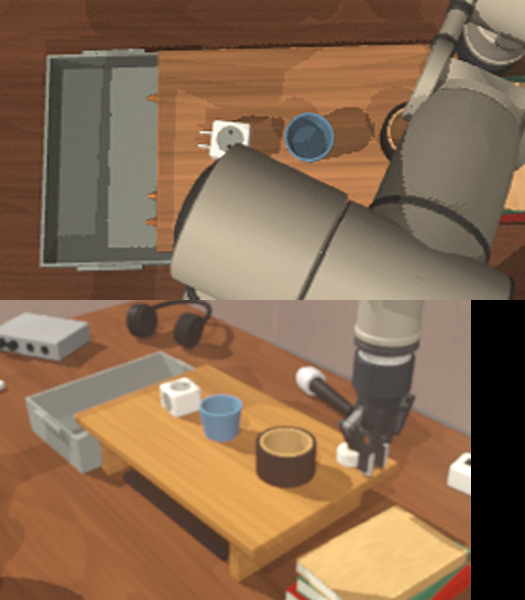

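```bash
python3 -m crank '[{"tx":0.0,"ty":-0.01,"tz":0.0,"rx":0.0,"ry":0.0,"rz":0.0,"fingers":189},{"tx":0.0,"ty":-0.022,"tz":0.0,"rx":0.0,"ry":0.0,"rz":0.0,"fingers":189},{"tx":0.0,"ty":-0.038,"tz":0.0,"rx":0.0,"ry":0.0,"rz":0.0,"fingers":189},{"tx":0.0,"ty":-0.056,"tz":0.0,"rx":0.0,"ry":0.0,"rz":0.0,"fingers":189},{"tx":0.0,"ty":-0.074,"tz":0.0,"rx":0.0,"ry":0.0,"rz":0.0,"fingers":189}]'
python3 -m crank '[{"tx":0.0,"ty":-0.018,"tz":0.0,"rx":0.0,"ry":0.0,"rz":0.0,"fingers":189},{"tx":0.0,"ty":-0.036,"tz":0.0,"rx":0.0,"ry":0.0,"rz":0.0,"fingers":189},{"tx":0.0,"ty":-0.054,"tz":0.0,"rx":0.0,"ry":0.0,"rz":0.0,"fingers":189},{"tx":0.0,"ty":-0.072,"tz":0.0,"rx":0.0,"ry":0.0,"rz":0.0,"fingers":189},{"tx":0.0,"ty":-0.09,"tz":0.0,"rx":0.0,"ry":0.0,"rz":0.0,"fingers":189}]'
python3 n.py 92 60 105;python3 pic.py p14
```

```text
clock: 15.88
position: [640.5, -142.3, 105.5]
orientation: [1.0, 0.02, 0.0, -0.0]
force: [-0.0, -0.3, 0.9]
gripper_width: 22.3
clock: 16.5
position: [637.0, -52.8, 105.4]
orientation: [1.0, 0.019, 0.0, -0.0]
force: [0.8, 0.2, -0.0]
gripper_width: 22.0
shift [   0.4 -106.5    0.4] rot [-0.    -0.     0.002]
riser [ 91.8 -46.5] 105.4 t 16.5 w 22.009816521287334 F [ 0.8  0.2 -0. ]
```

View pics/p14.png

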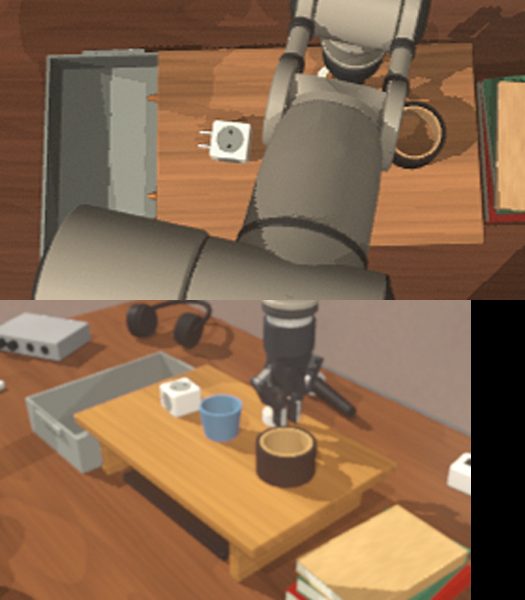

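```bash
python3 -m crank '[{"tx":0.0,"ty":-0.02,"tz":0.0,"rx":0.0,"ry":0.0,"rz":0.0,"fingers":189},{"tx":0.0,"ty":-0.042,"tz":0.0,"rx":0.0,"ry":0.0,"rz":0.0,"fingers":189},{"tx":0.0,"ty":-0.064,"tz":0.0,"rx":0.0,"ry":0.0,"rz":0.0,"fingers":189},{"tx":0.0,"ty":-0.086,"tz":0.0,"rx":0.0,"ry":0.0,"rz":0.0,"fingers":189},{"tx":0.0,"ty":-0.106,"tz":0.0,"rx":0.0,"ry":0.0,"rz":0.0,"fingers":189}]'
python3 -m crank '[{"tx":-0.003,"ty":-0.016,"tz":0.0,"rx":0.0,"ry":0.0,"rz":0.0,"fingers":189},{"tx":-0.006,"ty":-0.032,"tz":0.0,"rx":0.0,"ry":0.0,"rz":0.0,"fingers":189},{"tx":-0.01,"ty":-0.048,"tz":0.0,"rx":0.0,"ry":0.0,"rz":0.0,"fingers":189},{"tx":-0.014,"ty":-0.064,"tz":0.0,"rx":0.0,"ry":0.0,"rz":0.0,"fingers":189},{"tx":-0.018,"ty":-0.08,"tz":0.0,"rx":0.0,"ry":0.0,"rz":0.0,"fingers":189}]'
python3 n.py 62 180 105;python3 pic.py p15
```

```text
clock: 17.23
position: [632.8, 53.7, 105.4]
orientation: [1.0, 0.02, 0.0, -0.0]
force: [0.4, -0.8, 0.3]
gripper_width: 22.5
clock: 17.85
position: [611.5, 132.1, 105.4]
orientation: [1.0, 0.019, 0.0, -0.0]
force: [0.1, 0.3, 0.2]
gripper_width: 21.9
shift [-11.2 -40.8   0.4] rot [-0.    -0.     0.002]
riser [ 73.2 139.2] 105.4 t 17.85 w 21.940893088049933 F [0.1 0.3 0.2]
```

View pics/p15.png

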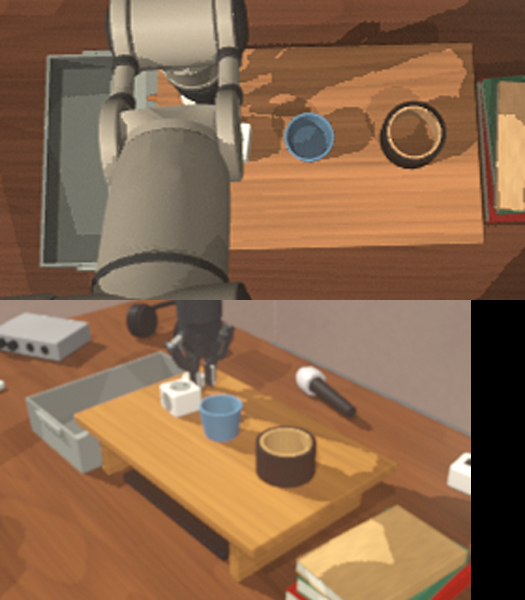

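```bash
python3 -m crank '[{"tx":-0.003,"ty":-0.010,"tz":0.0,"rx":0.0,"ry":0.0,"rz":0.0,"fingers":189},{"tx":-0.006,"ty":-0.02,"tz":0.0,"rx":0.0,"ry":0.0,"rz":0.0,"fingers":189},{"tx":-0.009,"ty":-0.03,"tz":0.0,"rx":0.0,"ry":0.0,"rz":0.0,"fingers":189},{"tx":-0.012,"ty":-0.04,"tz":0.0,"rx":0.0,"ry":0.0,"rz":0.0,"fingers":189},{"tx":-0.015,"ty":-0.048,"tz":0.0,"rx":0.0,"ry":0.0,"rz":0.0,"fingers":189}]'
python3 -m crank '[{"tx":-0.002,"ty":-0.007,"tz":0.0,"rx":0.0,"ry":0.0,"rz":0.0,"fingers":189},{"tx":-0.004,"ty":-0.014,"tz":0.0,"rx":0.0,"ry":0.0,"rz":0.0,"fingers":189},{"tx":-0.005,"ty":-0.021,"tz":0.0,"rx":0.0,"ry":0.0,"rz":0.0,"fingers":189},{"tx":-0.005,"ty":-0.028,"tz":0.0,"rx":0.0,"ry":0.0,"rz":0.0,"fingers":189},{"tx":-0.005,"ty":-0.035,"tz":0.0,"rx":0.0,"ry":0.0,"rz":0.0,"fingers":189}]'
python3 -m crank '[{"tx":0.0,"ty":0.0,"tz":-0.05,"rx":0.0,"ry":0.0,"rz":0.0,"fingers":189},{"tx":0.0,"ty":0.02,"tz":-0.1,"rx":0.0,"ry":0.0,"rz":0.0,"fingers":189},{"tx":0.0,"ty":0.07,"tz":-0.13,"rx":0.0,"ry":0.0,"rz":0.0,"fingers":189},{"tx":0.0,"ty":0.12,"tz":-0.15,"rx":0.0,"ry":0.0,"rz":0.0,"fingers":189},{"tx":0.0,"ty":0.17,"tz":-0.15,"rx":0.0,"ry":0.0,"rz":0.0,"fingers":189}]'
python3 n.py 62 180 105;python3 pic.py p16
python3 - <<'E'
from h import *
cv2.imwrite('pics/w16.png',get_image('wrist')[:,:,::-1])
E
```

```text
clock: 18.58
position: [594.7, 179.2, 105.4]
orientation: [1.0, 0.02, 0.0, -0.0]
force: [0.5, -0.7, 0.7]
gripper_width: 21.8
clock: 19.2
position: [588.6, 213.7, 105.4]
orientation: [1.0, 0.019, 0.0, -0.0]
force: [-0.1, 0.4, -0.1]
gripper_width: 22.3
clock: 19.82
position: [596.1, 42.2, 257.7]
orientation: [1.0, 0.02, 0.002, 0.0]
force: [0.1, -0.4, -0.1]
gripper_width: 22.1
shift [   7.1 -130.1  152.7] rot [ 0.    -0.004  0.002]
riser [54.5 50. ] 257.7 t 19.825 w 22.10803338222174 F [ 0.1 -0.4 -0.1]
```

View pics/p16.png

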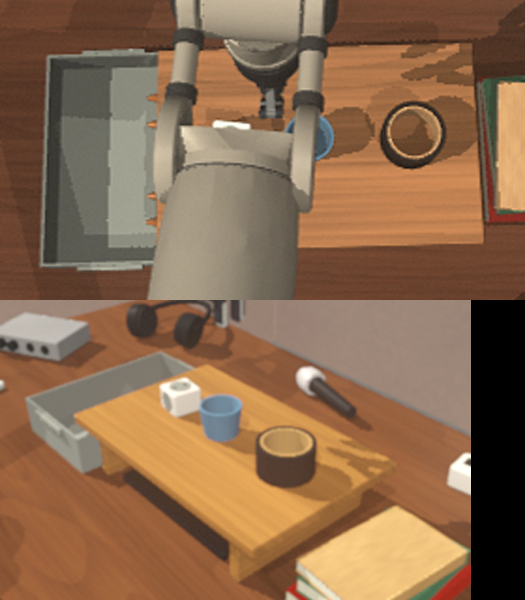

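View pics/w16.png

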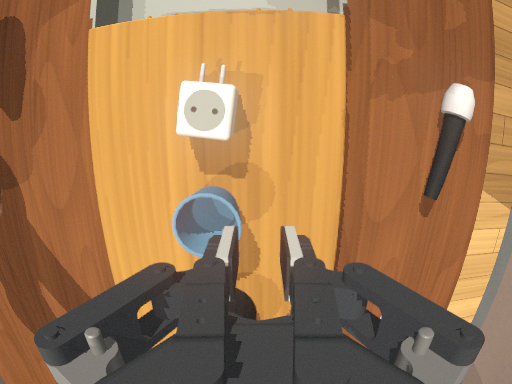

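```bash
python3 -m crank '[{"tx":-0.01,"ty":-0.06,"tz":0.0,"rx":0.0,"ry":0.0,"rz":0.0,"fingers":189},{"tx":-0.02,"ty":-0.12,"tz":0.0,"rx":0.0,"ry":0.0,"rz":0.0,"fingers":189},{"tx":-0.03,"ty":-0.18,"tz":0.0,"rx":0.0,"ry":0.0,"rz":0.0,"fingers":189},{"tx":-0.04,"ty":-0.24,"tz":0.0,"rx":0.0,"ry":0.0,"rz":0.0,"fingers":189},{"tx":-0.05,"ty":-0.28,"tz":0.0,"rx":0.0,"ry":0.0,"rz":0.0,"fingers":189}]'
python3 -m crank '[{"tx":0.0,"ty":-0.0,"tz":0.0,"rx":0.15,"ry":0.0,"rz":0.0,"fingers":189},{"tx":0.0,"ty":0.0,"tz":0.0,"rx":0.3,"ry":0.0,"rz":0.0,"fingers":189},{"tx":0.0,"ty":-0.02,"tz":0.0,"rx":0.45,"ry":0.0,"rz":0.0,"fingers":189},{"tx":0.0,"ty":-0.02,"tz":0.0,"rx":0.45,"ry":0.0,"rz":0.0,"fingers":189}]'
python3 n.py 0 330 255
python3 - <<'E'
from h import *
p=camera_params('wrist');print(p, (-p['R'].T@p['t']).round(1))
cv2.imwrite('pics/w17.png',get_image('wrist')[:,:,::-1])
E
```

```text
clock: 20.6
position: [532.5, 325.3, 255.0]
orientation: [1.0, 0.021, -0.0, -0.0]
force: [1.1, 0.1, -0.2]
gripper_width: 21.8
clock: 21.1
position: [532.8, 341.0, 254.3]
orientation: [0.975, 0.018, -0.006, -0.222]
force: [-0.0, -0.2, -0.8]
gripper_width: 22.1
shift [-2.4 18.6 -9.7] rot [-0.449  0.003  0.   ]
riser [  2.4 350.9] 254.3 t 21.1 w 22.136081902822756 F [-0.  -0.2 -0.8]
{'fx': 297.3186396354542, 'fy': 297.3186396354542, 'cx': 258.92882040769314, 'cy': 189.99186412583856, 'R': array([[ 0.99924981,  0.03866801, -0.0021446 ],
       [ 0.03770222, -0.98396172, -0.17434988],
       [-0.00885196,  0.17413823, -0.98468143]]), 't': array([-546.64938401,  386.26925084,  351.67491871])} [534.8 340.  412.5]
```

View pics/w17.png

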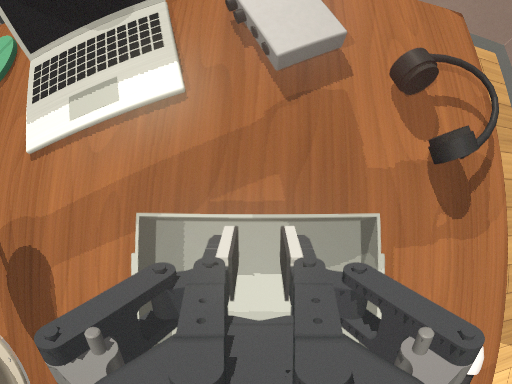

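```bash
python3 -m crank '[{"tx":0.0,"ty":-0.0,"tz":0.0,"rx":-0.15,"ry":0.0,"rz":0.0,"fingers":189},{"tx":0.0,"ty":0.0,"tz":0.0,"rx":-0.3,"ry":0.0,"rz":0.0,"fingers":189},{"tx":0.0,"ty":0.0,"tz":0.0,"rx":-0.45,"ry":0.0,"rz":0.0,"fingers":189},{"tx":0.0,"ty":0.0,"tz":0.0,"rx":-0.45,"ry":0.0,"rz":0.0,"fingers":189}]'
python3 - <<'E'
from h import *
st=status.sense();print(st['q'].round(3),st['position'],Ro.from_quat(st['orientation']).as_matrix().round(3))
E
```

```text
clock: 21.65
position: [532.8, 344.5, 255.7]
orientation: [1.0, 0.022, 0.001, 0.001]
force: [-0.4, 0.2, 0.3]
gripper_width: 21.9
[ 0.454  0.534  1.151 -0.002  1.456  0.411] [532.84699813 344.47636396 255.73094095] [[ 0.999  0.044  0.002]
 [ 0.044 -0.999 -0.001]
 [ 0.002  0.001 -1.   ]]
```

```bash
python3 -m crank '[{"tx":0.0,"ty":-0.012,"tz":0.0,"rx":0.0,"ry":0.0,"rz":0.18,"fingers":189},{"tx":0.0,"ty":-0.024,"tz":0.0,"rx":0.0,"ry":0.0,"rz":0.36,"fingers":189},{"tx":0.0,"ty":-0.036,"tz":0.0,"rx":0.0,"ry":0.0,"rz":0.54,"fingers":189},{"tx":0.0,"ty":-0.048,"tz":0.0,"rx":0.0,"ry":0.0,"rz":0.72,"fingers":189},{"tx":0.0,"ty":-0.06,"tz":0.0,"rx":0.0,"ry":0.0,"rz":0.9,"fingers":189}]'
python3 -m crank '[{"tx":0.0,"ty":0.0,"tz":0.0,"rx":0.0,"ry":0.0,"rz":0.17,"fingers":189},{"tx":0.0,"ty":0.0,"tz":0.0,"rx":0.0,"ry":0.0,"rz":0.34,"fingers":189},{"tx":0.0,"ty":0.0,"tz":0.0,"rx":0.0,"ry":0.0,"rz":0.51,"fingers":189},{"tx":0.0,"ty":0.0,"tz":0.0,"rx":0.0,"ry":0.0,"rz":0.67,"fingers":189},{"tx":0.0,"ty":0.0,"tz":0.0,"rx":0.0,"ry":0.0,"rz":0.67,"fingers":189}]'
python3 - <<'E'
from h import *
import pickle
p=camera_params('wrist');print((-p['R'].T@p['t']).round(1))
im=get_image('wrist');t=get_image('top')
pickle.dump(p,open('w18.pkl','wb'))
cv2.imwrite('pics/w18.png',im[:,:,::-1]);cv2.imwrite('pics/top18.png',t[:,:,::-1])
E
```

```text
clock: 22.28
position: [531.4, 401.3, 255.7]
orientation: [0.907, -0.42, 0.0, -0.001]
force: [-0.2, 0.2, -0.3]
gripper_width: 22.0
clock: 22.9
position: [531.3, 400.9, 255.6]
orientation: [0.721, -0.693, -0.0, -0.0]
force: [-0.9, -0.8, -0.4]
gripper_width: 21.9
[601.2 402.7 398.2]
```

View pics/w18.png

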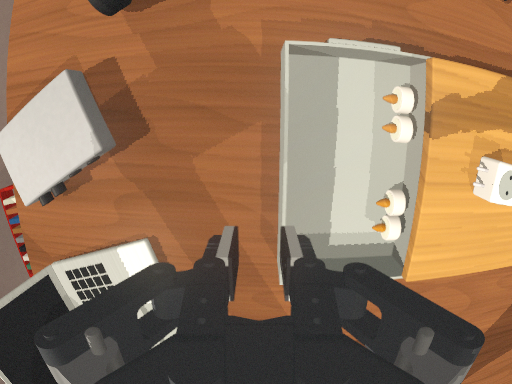

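View pics/top18.png

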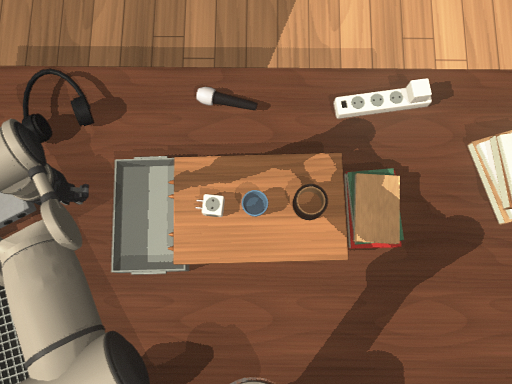

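The wrist view shows all four lights lying on the box floor, flames pointing away from the board, at px (400,98), (400,128), (393,202) and (388,228). I'll check their coordinates, and the kept objects, before handing in.

Run:
```python
from h import *
import pickle
p=pickle.load(open('w18.pkl','rb'))
def wr(uv,z):
    d=np.array([uv[0]-p['cx'],uv[1]-p['cy']]);r=np.hypot(*d);th=r/p['fx']
    v=p['R'].T@np.array([*(d/r*np.sin(th)),np.cos(th)]);c=-p['R'].T@p['t'];return c+v*(z-c[2])/v[2]
for uv in [(412,98),(411,129),(404,202),(400,229)]: print('base edge at z22',w2r(wr(uv,22)).round(1))
for uv in [(384,99),(384,128),(376,203),(374,228)]:
    X=wr(uv,22);print('flame tip',w2r(X).round(1),'-> top px',proj('top',X).round(1))
print('far rim',w2r(wr((284,150),68)).round(1),'board end',w2r(wr((425,150),100)).round(1))
a=cv2.imread('pics/top0.png');b=cv2.imread('pics/top18.png')
for n,(x0,x1,y0,y1) in dict(plug=(192,228,190,220),cup=(240,270,188,218),tape=(290,330,182,222),box=(108,170,150,276)).items():
    ga,gb=[cv2.cvtColor(i[y0:y1,x0:x1],cv2.COLOR_BGR2GRAY).astype(np.float32) for i in(a,b)]
    print(n,'px shift',np.round(cv2.phaseCorrelate(ga,gb),2))
c=np.hstack([cv2.resize(i[150:275,165:235] if 0 else i[155:265,105:340],(395,185)) for i in(a,b)]);cv2.imwrite('pics/cmp.png',c)
t=cv2.cvtColor(b,cv2.COLOR_BGR2HSV)[:,160:175]
m=((t[...,0]>5)&(t[...,0]<18)&(t[...,1]>120)).astype(np.uint8);m[:165]=0;m[255:]=0
n,l,s,ce=cv2.connectedComponentsWithStats(m);print([(s[i][:5].tolist()) for i in range(1,n)])
```

```text
base edge at z22 [ 99.1 201.7]
base edge at z22 [ 56.  200.9]
base edge at z22 [-49.2 199.9]
base edge at z22 [-91.5 199.5]
flame tip [ 93.6 245.1] -> top px [169.4 181.2]
flame tip [ 54.6 243.3] -> top px [169.9 195. ]
flame tip [-50.3 245.4] -> top px [168.8 233. ]
flame tip [-88.4 243.3] -> top px [169.4 247.1]
far rim [ 27.5 382.1] board end [ 37.3 223.3]Traceback (most recent call last):
  File "<stdin>", line 14, in <module>
    return _wrapfunc(a, 'round', decimals=decimals, out=out)
    return _wrapit(obj, method, *args, **kwds)
    conv = _array_converter(obj)
ValueError: setting an array element with a sequence. The requested array has an inhomogeneous shape after 1 dimensions. The detected shape was (2,) + inhomogeneous part.
```

Run:
```python
from h import *
a=cv2.imread('pics/top0.png');b=cv2.imread('pics/top18.png')
for n,(x0,x1,y0,y1) in dict(plug=(192,228,190,220),cup=(240,270,188,218),tape=(290,330,182,222),box=(108,168,150,276)).items():
    ga,gb=[cv2.cvtColor(i[y0:y1,x0:x1],cv2.COLOR_BGR2GRAY).astype(np.float32) for i in(a,b)]
    print(n,'px shift',np.round(cv2.phaseCorrelate(ga,gb)[0],2))
from bench import manip
print(status.sense()['force'].round(1),status.sense()['clock']); print(manip.close_job())
```

```text
plug px shift [-0.09  0.  ]
cup px shift [0.05 0.01]
tape px shift [ 0.05 -0.3 ]
box px shift [-0.04  0.04]
[ 0.7  0.2 -0. ] 23.0
the job is handed in; nothing more can be done
None
```

All four tea lights are in the storage box, and I handed the job in at 23.0 s on the robot's clock; it reports no verdict.

**What I did:** I swept each light along its lane with the partly closed fingers straddling it, and eased it slowly over the +y end of the board. The two lights in front went first. I steered the last two about 35–40 mm inward at the end so they would not land on the first two.

**Last checks:**
- **Lights:** the wrist picture shows four separate lights lying on the box floor, flames pointing away from the board. I placed their flame tips at about 22 mm height, and the top view agrees to within a few pixels by eye. Their undersides are at riser y ≈ 200 mm, close to the box's near inner wall. By my estimate that is about 5 mm inside the y limit.
- **Cup, tape, plug and box:** comparing the first and last top pictures, each moved 0.3 px or less (under 1 mm).
- **Arm:** it was clear of everything, with about 0.7 N of force noise on the tool.

**Disagreements and faults:**
- The flames came out about 43 mm from the undersides instead of 39 mm, and the board end 3 mm off. I put both down to calibration and pixel error.
- One look with the wrist tilted the wrong way could not see the lights, so I turned the tool and looked again.
- One measuring script stopped on a formatting error and was rerun.
- The first move command was refused because it left out some keys; nothing moved.

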